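# Clamp a cap lamp on its charging contact

### The job

Put the cap lamp in the cradle on charge: first loosen the red thumb screw, then slide its collar along the bar so that the pad pushes the lamp into the blue hood until it presses on the sprung contact with about 10 N, never as much as 20 N. Holding it pressed there, tighten the screw fully again so that the collar keeps the lamp pressed, let go, and leave all the other things where they are.

Things in the scene. Friction and masses are not known exactly. Their poses are not given: they have to be found in the camera images.
- cradle: fixed grey charging cradle 280 x 130 mm, origin under its centre, +x towards its blue hood. Base top z = 10. Steel guide bar (d 16) along x at y = -35, z = 38, end posts to z = 54 at x = +-128. Lamp channel 54 wide, walls 18 high, middle at y = 25. Hood over x 86 to 135, y -12 to 62, top z = 57 mm, sprung contact inside.
- dock: charging contact unit in the hood; origin at cradle x = 125, y = 25 mm, axes as the cradle's. Its brass plunger (d 16, 25 mm above the table) points to -x: spring 1.5 N per mm from zero, 10 mm travel, then a hard stop. Its free face is shimmed anew each time, anywhere 16 to 40 mm to -x of the origin: unmeasured, to be felt.
- lamp: cap lamp to charge, loose in the channel, lens up: matte black body 80 (x) x 50 x 30 mm, silver bezel 44 mm across on top, 42 high in all, about 0.22 kg; origin under its centre; +x is its charging nose, 40 mm ahead of the origin, towards the hood; rear face 40 mm behind. Starts clear of pad and contact.
- collar (a joint): travel of the aluminium collar (36 mm across, 30 long, round the guide bar) along the cradle's +x, m, 0 to 0.125. Held fast (against some 25 N) while the screw is tight; when it is loose it slides with about 1.2 N of friction, and with the lamp before it about 2.5 N. Reaching the contact takes 0.045 to 0.095 m of travel from the start.
- pad (a point): middle of the front (+x) face of the orange pad, 40 mm wide, 26 high, which an arm of the collar carries into the channel behind the lamp; this face is 20 mm ahead (cradle +x) of the screw's axis and moves with the collar.
- screw (a joint): angle of the red thumb screw on top of the collar, rad: 0 fully tight, grows counterclockwise seen from above, stop at 1.5. Clamps the bar below 0.7, loose above; loosen it past 1.0 before sliding. Tight again is below 0.3. Friction 0.15 N m, up to 0.25 N m to tighten; stays where it is left.
- screw_grip (a point): point to grip on the screw's vertical axis, z = 89 mm. The flat red wing is 36 long, 12 thick, from z = 69 to 99 mm over the table; at screw angle 0 its long side lies along the cradle's x; it turns with the screw and does not rise. Grip it across the 12 mm from above, firmly (about 60 N); the same grip can turn it and slide the collar.
- lamp1: spare matte black cap lamp, 80 x 50 x 30 mm body with a silver bezel ring, 42 mm high in all, lying loose; origin under its centre. Leave alone.
- lamp2: spare matte black cap lamp, 80 x 50 x 30 mm body with a silver bezel ring, 42 mm high in all, lying loose; origin under its centre. Leave alone.
- lamp3: spare matte black cap lamp, 80 x 50 x 30 mm body with a silver bezel ring, 42 mm high in all, lying loose; origin under its centre. Leave alone.
- bezel_ring: loose silver aluminium bezel ring, 52 mm across, 12 mm high; origin under its centre. Leave alone.
- lamp_seal: loose yellow rubber lamp seal ring, 48 mm across, 6 mm high; origin under its centre. Leave alone.
- brush: loose cleaning brush lying flat; origin under it. Leave alone.
Things that resemble listed ones, but are neither listed nor needed, are in the scene too. What is shaped like the lamp but pink or purple is not meant.

How it is judged:
By the outcome, as a careful person would: the job done as asked, in the order asked, and still so for the second after the job is handed in, with the robot touching nothing.
It also fails if it takes over 51 s, if anything falls off the work surface, if the arm or the gripper's body presses on something with over 40 N, if the wrist force passes 120 N, or if a joint passes its speed limit or range.

### The arm

A 6-joint arm with a two-finger parallel gripper is mounted at the origin on the work surface. World frame = base frame: x ahead of the robot, y to its left, z up, the work surface at z = 0. Lengths are in m, angles in rad, forces in N, time in s.
With the tool pointing down it reaches from about 0.375 to 0.9 m from the base axis. Payload 3.1 kg.
Tool frame: the origin (TCP) lies between the finger pads; the fingertips stand manip.nose_length ahead of it and the grasp point (between the pads) lies 5 mm behind it (manip.nose_length is the distance from the TCP to the fingertips, in m); z points along the fingers, y is the line along which they close (so a half turn about z gives the same grasp; the last joint's range is limited). The gripper opens to 85 mm and grips with 20 to 120 N. Pads are 22 mm wide; open, the fingers measure 114 mm over their backs; the gripper's body (76 mm by 85 mm) begins 54 mm behind the grasp point. The pads swing forward as they close: fully open they stand 13 mm farther back than shut.
Start: joints at [-0.178, 0.527, 1.433, -0, 1.181, -0.178], TCP at [0.625, 0, 0.245] pointing down, gripper open.
Joint ranges: [-3.08, 3.08], [-0.75, 2.2], [0.22, 2.44], [-1.43, 4.57], [0, 2.65], [-2.85, 2.85]. Speed limits (rad/s): [2.79, 2.79, 3.14, 3.14, 3.14, 3.14].

### API

Orientations are given as a unit quaternion [x, y, z, w].
In Python, from station import monitor, eyes, job, manip gives the robot as it stands.
- The arm moves only by the shell command python3 -m pendant 'ROWS' [FORCE]. ROWS is JSON, a list that holds one entry, the list of rows, each a list of 7 numbers: the shift along the tool's x, y, z as a fraction of full scale, then the turn, a rotation vector about the tool's x, y, z as a fraction of full scale, then the opening, from 0 (shut) to 1 (fully open). A call has 1 to 20 rows; each row shifts and turns the commanded pose from where the row before left it, along the tool's axes as they then stand; what a row does not reach is not made up. Full scale, the value 1, is 800 mm for a shift and 0.12 rad for a turn. A row lasts 1/10 s, in which the tool goes at most 50 mm and 8.59 degrees, less where a joint would pass 70% of its speed; a pose out of reach is approached as far as the arm can. A call with a number of a shift or a turn outside -1 to 1 is refused whole. A call with a gripper value outside its range is refused whole. The fingers move at their own pace and stop on an object; FORCE is the grip in N (left out, the last holds). Time passes only in rows, so rows that do not move let the fingers close. It gives the time, the measured TCP pose, the force, the opening and the grip force at its end, in the units of the state.
- monitor.sense(): the state, without advancing time (a new reading comes with each control period).
- eyes.snapshot(name): name is "scene" or "side" or "wrist"; returns a dict with "pixels" (400x640x3 uint8, red, green, blue), "depth" (400x640 float32, m along the optical axis (not along the pixel's ray), 0 where there is no reading), "intrinsics" (3x3 intrinsics, pixels), "k1" (the pictures are not rectified: a ray, as slopes to the right and down, at radius r is drawn at 1 + k1 r^2 times it, then the intrinsics apply), "eye" and "attitude" of the camera in the world. Camera axes: x right, y down, z forward; pixel columns grow to the right and rows downward; lengths in m; the calibration is good to about 2 mm. A picture is of the moment at which its call begins.
- job.sign_off(): hands the job in; it is judged then, once.
The state is a dict: "t": time; "q": joint angles; "qd": joint speeds; "tau": joint torques, N m; "tcp_pos": TCP position; "tool_rot": TCP orientation; "force": force on the tool from outside, world axes, zero at the start; "ft_torque": the same for the moment, N m; "finger_gap": opening from 0.0 (shut) to 1.0 (fully open); "gripper_force": force on a finger pad.
Only numpy, scipy, OpenCV 4.12 (cv2) and the standard library are available. Lean on these libraries where they do the work, as an engineer would, in place of code of your own. Each camera call takes 0.05 s, during which the arm holds its last target. There are 200 camera calls.

## Working session

There is one attempt and no reset: what is moved stays moved. The work goes in short steps, Python scripts to look and compute and a shell command to move; the robot and the scene stay as the last step left them, time stands still between calls to the robot, and variables do not carry over. Pictures are saved under pics/ and viewed, at most 10 in all, crops included, and the job is handed in when it is done.

```bash
mkdir -p pics; ls; python3 - <<'E'
from station import monitor, eyes, job, manip
import cv2
print(manip.nose_length, monitor.sense())
for n in("scene","side"):
    s=eyes.snapshot(n); cv2.imwrite(f"pics/{n}0.png",s["pixels"][...,::-1]); print(n,s["intrinsics"],s["k1"],s["eye"],s["attitude"])
E
```

```text
pics
0.014 {'t': 0.0, 'q': array([-1.78454193e-01,  5.28484578e-01,  1.43388340e+00,  9.31482159e-06,
        1.18139470e+00, -1.78480731e-01]), 'qd': array([ 2.01035973e-03,  8.71752904e-05, -1.16531897e-03, -6.60550177e-04,
        2.77544066e-04, -9.22972598e-04]), 'tau': array([ 2.50220628e-04, -4.42344439e+01, -1.78024775e+01, -2.06930472e-04,
        8.36740597e-03,  2.24214921e-05]), 'tcp_pos': array([6.24325160e-01, 1.82291375e-04, 2.44328283e-01]), 'tool_rot': array([ 7.07098236e-01,  7.07114494e-01, -6.15296501e-04, -8.93685895e-04]), 'force': array([ 0.09344705, -0.50512132,  0.03462724]), 'ft_torque': array([-0.05967118,  0.00521319, -0.00719295]), 'gripper_force': 0.0, 'finger_gap': 0.9965293578549353}
scene [[434.37303471   0.         317.6065225 ]
 [  0.         434.37303471 200.34163767]
 [  0.           0.           1.        ]] -0.11623664576863794 [1.25808977 0.48911146 0.63792721] [ 0.40015282  0.78017169 -0.4339204  -0.20717853]
side [[400.49531297   0.         321.83825566]
 [  0.         400.49531297 191.04312656]
 [  0.           0.           1.        ]] -0.059101217958558536 [0.33441821 0.73972016 0.76860381] [-0.11946375  0.90393329 -0.40635936  0.05920384]
```

View pics/scene0.png

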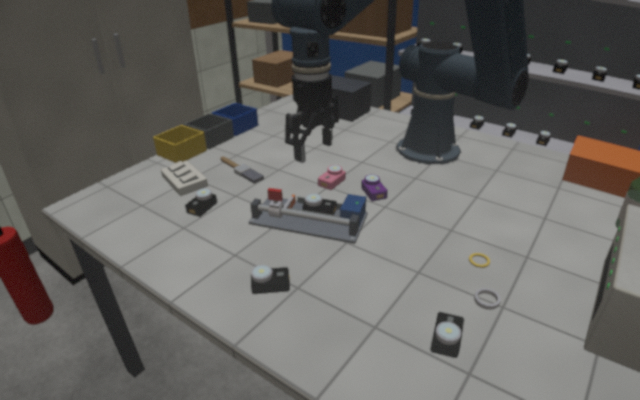

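View pics/side0.png

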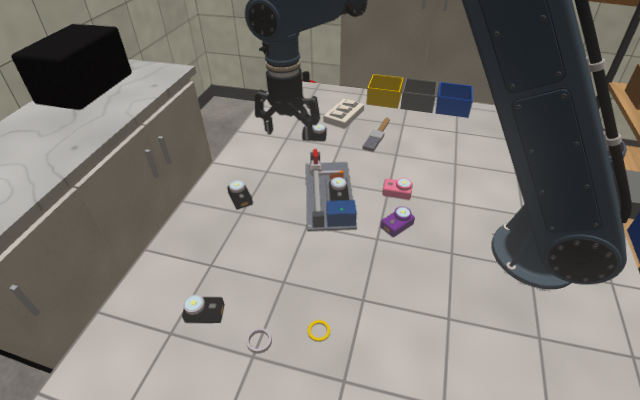

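The scene view shows the red wing at about (275,193), the blue hood at (352,207) and the lamp at (315,202). In the side view the wing is at (315,155), the hood at (340,213) and the lamp at (338,188). Next I'll triangulate the wing and the hood.

```bash
cat > h.py <<'E'
import numpy as np, cv2
from scipy.spatial.transform import Rotation as R
from station import monitor, eyes
def ray(s,uv):
    K=np.array(s["intrinsics"]); D=np.array([s["k1"],0,0,0,0.])
    n=cv2.undistortPoints(np.array(uv,float).reshape(-1,1,2),K,D).reshape(-1,2)
    return np.array(s["eye"]),R.from_quat(s["attitude"]).apply(np.c_[n,np.ones(len(n))])
def plane(s,uv,z):
    o,d=ray(s,uv); return o+d*((z-o[2])/d[:,2])[:,None]
def cross(s1,p1,s2,p2):
    a,d=ray(s1,[p1]);b,e=ray(s2,[p2]);d=d[0];e=e[0]
    t=np.linalg.lstsq(np.c_[d,-e],b-a,rcond=None)[0]
    return (a+t[0]*d+b+t[1]*e)/2, np.linalg.norm(a+t[0]*d-b-t[1]*e)
def mask(s,col,box=None):
    h=cv2.cvtColor(s["pixels"],cv2.COLOR_RGB2HSV); H,S,V=[h[...,i].astype(int) for i in range(3)]
    m={"red":((H<6)|(H>174))&(S>150)&(V>60),"blue":(H>100)&(H<122)&(S>110)&(V>40),"orange":(H>=7)&(H<18)&(S>140)&(V>80)}[col]
    b=np.zeros_like(m)
    if box: x0,y0,x1,y1=box; b[y0:y1,x0:x1]=1; m=m&b
    n,l,st,c=cv2.connectedComponentsWithStats(m.astype(np.uint8))
    k=1+np.argmax(st[1:,4]); return l==k,st[k],c[k]
def cloud(s,m):
    v,u=np.nonzero(m&(s["depth"]>0)); o,d=ray(s,np.c_[u,v]); return o+d*s["depth"][v,u][:,None]
E
python3 - <<'E'
from h import *
a=eyes.snapshot("scene");b=eyes.snapshot("side")
A=(240,180,380,245);B=(295,140,365,235)
for c in("red","blue","orange"):
    m,st,ca=mask(a,c,A);n,st2,cb=mask(b,c,B)
    print(c,st,ca,st2,cb,cross(a,ca,b,cb))
    for s,q in((a,m),(b,n)):
        P=cloud(s,q); print(np.median(P,0),P.min(0),P.max(0))
E
```

```text
red [271 190   4   1   4] [272.5 190. ] [313 150   5   7  26] [315.07692308 153.19230769] (array([ 0.60396955, -0.14656633,  0.09376313]), np.float64(0.0006969443609947476))
[ 0.60864209 -0.14190224  0.09780187] [ 0.60622227 -0.14719123  0.09628447] [ 0.60936656 -0.13954963  0.0984486 ]
[ 0.6019329  -0.13808244  0.09947871] [ 0.59228454 -0.19207398  0.05675553] [ 0.61194204 -0.12564161  0.1030869 ]
blue [342 196  23  16 253] [353.13438735 203.4743083 ] [327 200  29  15 370] [340.72972973 206.94324324] (array([0.49090622, 0.01305631, 0.05455066]), np.float64(0.003362652618285974))
[0.49599679 0.01523104 0.05618623] [ 0.45821696 -0.01447056  0.05180087] [0.53016912 0.04562661 0.0597674 ]
[0.49162993 0.01331179 0.05781023] [ 0.45021999 -0.04658746  0.0293343 ] [0.52851722 0.04645329 0.06171347]Traceback (most recent call last):
  File "<stdin>", line 5, in <module>
  File "h.py", line 20, in mask
    k=1+np.argmax(st[1:,4]); return l==k,st[k],c[k]
        ~~~~~~~~~^^^^^^^^^^
    return _wrapfunc(a, 'argmax', axis=axis, out=out, **kwds)
    return bound(*args, **kwds)
ValueError: attempt to get argmax of an empty sequence
```

The screw is at about (0.606, -0.142) with its top near z = 0.099, and the hood centre at (0.492, 0.014). That puts the cradle yaw near 108°. I'll go above the screw, aligned with it, and look from close by.

```bash
python3 -m pendant '[[[-0.044,-0.006,0.01,0,0,0,1],[-0.044,-0.006,0.01,0,0,0,1],[-0.044,-0.006,0.01,0,0,0,1],[-0.044,-0.006,0.01,0,0,0,1],[0,0,0,0,0,-0.9,1],[0,0,0,0,0,-0.9,1],[0,0,0,0,0,-0.9,1],[0,0,0,0,0,0,1],[0,0,0,0,0,0,1]]]' 60
python3 - <<'E'
from h import *
s=monitor.sense();print(s["t"],s["tcp_pos"],s["q"])
w=eyes.snapshot("wrist");cv2.imwrite("pics/w1.png",w["pixels"][...,::-1])
print(w["eye"],R.from_quat(w["attitude"]).as_matrix().round(3))
a=eyes.snapshot("scene");b=eyes.snapshot("side")
for n,s in(("w",w),("b",b),("a",a)):
  for c,lo in(("red",.09),("blue",.05)):
    try:
      m,st,cc=mask(s,c); P=cloud(s,m); P=P[P[:,2]>lo]
      r=cv2.minAreaRect((P[:,:2]*1000).astype(np.float32)); print(n,c,st,cc,P.mean(0),np.median(P[:,2]),r)
    except Exception as e: print(n,c,e)
E
```

```text
t: 1.1
tcp_pos: [0.6057, -0.1407, 0.2132]
tool_rot: [0.585, 0.811, -0.0, -0.0]
force: [0.3, -0.2, 0.8]
finger_gap: 1.001
gripper_force: 0.0
1.1 [ 0.6056866  -0.14068953  0.21315468] [-4.07713090e-01  5.59506328e-01  1.47312758e+00  1.63333206e-05
  1.10927518e+00 -7.29525468e-01]
[ 0.58413544 -0.07559006  0.34291756] [[ 0.949  0.304  0.086]
 [ 0.316 -0.913 -0.258]
 [-0.     0.272 -0.962]]
w red [309 174  17  50 693] [317.12265512 199.54401154] [ 0.60297895 -0.14084629  0.09986942] 0.09989320253120718 ((603.16943359375, -141.266845703125), (11.075285911560059, 34.83210754394531), 19.610628128051758)
w blue attempt to get argmax of an empty sequence
b red [313 150   5   7  26] [315.07692308 153.19230769] [ 0.60184495 -0.13855624  0.09954296] 0.0996445951648034 ((603.0093994140625, -140.67759704589844), (10.105764389038086, 34.14469909667969), 23.370361328125)
b blue [436  82  32  35 778] [449.98714653 100.26349614] [ 0.2411141  -0.66379421  0.0644026 ] 0.0625386508212794 ((237.394287109375, -292.3828430175781), (900.52099609375, 92.97684478759766), 89.56854248046875)
a red [   0  227   48   96 2016] [ 18.17361111 278.55952381] [nan nan nan] nan ((0.0, 0.0), (0.0, 0.0), 0.0)
a blue [ 283   34  103   42 2487] [332.06875754  53.5858464 ] [ 0.60356548 -0.07883473  0.46437647] 0.4645483127775441 ((602.9598999023438, -78.51602935791016), (1.7774571180343628, 8.555279731750488), 86.4319839477539)<stdin>:10: RuntimeWarning: Mean of empty slice.
  ret = um.true_divide(
  return _methods._mean(a, axis=axis, dtype=dtype,
  ret = ret.dtype.type(ret / rcount)
```

View pics/w1.png

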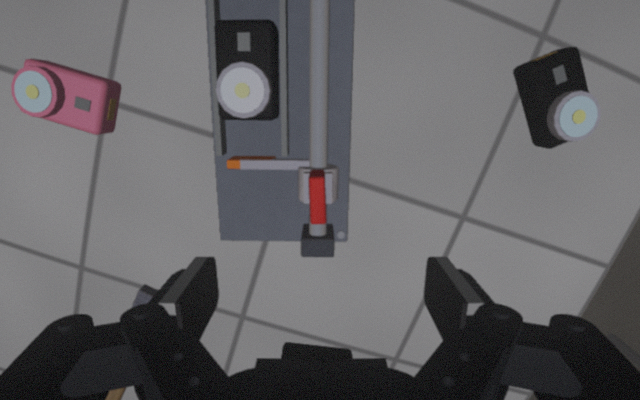

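In the wrist view the wing is at (317,200) in line with the bar, with the pad at (250,163) and the lamp at (245,85). The wing centre comes out at (0.603, -0.141) with its top at z = 0.0999, which matches the 0.099 given. Before descending I'll get the bar direction from the depth.

```bash
python3 - <<'E'
from h import *
w=eyes.snapshot("wrist"); m=np.zeros((400,640),bool); m[2:150,305:335]=1
P=cloud(w,m); P=P[(P[:,2]>.042)&(P[:,2]<.052)]
c=P.mean(0);d=np.linalg.svd((P-c)[:,:2])[2][0] if len(P)<9000 else 0
print(len(P),c,np.median(P[:,2]),np.degrees(np.arctan2(d[1],d[0]))%180)
n=np.array([-d[1],d[0]]);print("screw off bar",((np.array([.6031,-.1413])-c[:2])@n))
for x in np.linspace(P[:,1].min(),P[:,1].max(),4): print(P[np.argsort(abs(P[:,1]-x))[:80]].mean(0))
s=monitor.sense(); Rm=R.from_quat(s["tool_rot"]); print(Rm.inv().apply(np.array([.6031,-.1413,.084])-s["tcp_pos"])/.8,Rm.as_matrix())
E
```

```text
2670 [ 0.57578797 -0.05703364  0.04578105] 0.046101351105571314 107.50815093269901
screw off bar -0.0006959652806125178
[ 0.59170906 -0.11175141  0.04577959]
[ 0.58220455 -0.0772984   0.04572597]
[ 0.57039371 -0.03949458  0.04576141]
[ 0.56150158 -0.00537457  0.04572137]
[ 0.00021051 -0.00346441  0.16162088] [[-3.17756169e-01  9.48172461e-01 -4.55960095e-05]
 [ 9.48172461e-01  3.17756171e-01  3.50066306e-05]
 [ 4.76807364e-05 -3.21093077e-05 -9.99999998e-01]]
```

```bash
python3 -m pendant '[[[0,-0.0035,0.04,0,0,0,0.6],[0,0,0.04,0,0,0,0.6],[0,0,0.04,0,0,0,0.6],[0,0,0.03,0,0,0,0.6],[0,0,0.012,0,0,0,0.6],[0,0,0,0,0,0,0.6],[0,0,0,0,0,0,0.6]]]' 60
python3 - <<'E'
from h import *
w=eyes.snapshot("wrist");m,st,c=mask(w,"red");P=cloud(w,m);P=P[P[:,2]>.096]
s=monitor.sense();print(st,R.from_quat(s["tool_rot"]).inv().apply(P.mean(0)-s["tcp_pos"]),cv2.minAreaRect((P[:,:2]*1000).astype(np.float32)))
cv2.imwrite("pics/w2.png",w["pixels"][...,::-1])
E
```

```text
t: 2.0
tcp_pos: [0.604, -0.1419, 0.0846]
tool_rot: [0.584, 0.812, 0.0, 0.001]
force: [0.2, -0.5, -0.3]
finger_gap: 0.605
gripper_force: 0.0
[ 303  233   34  101 2699] [ 0.00229965 -0.00083906 -0.01485399] ((603.0161743164062, -141.20684814453125), (11.859644889831543, 36.37861633300781), 20.136552810668945)
```

View pics/w2.png

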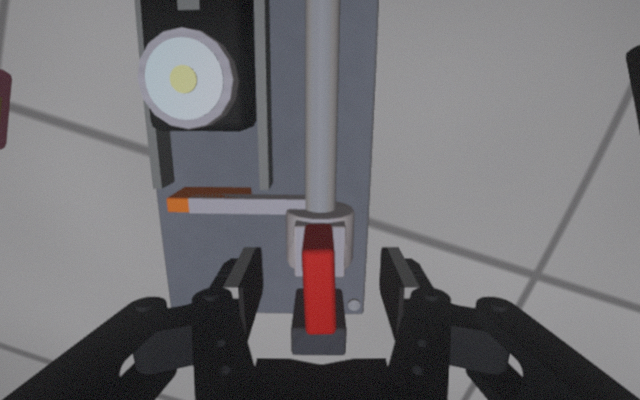

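The wing stands midway between the pads: its top spans columns 303–336, and the fingers are at about 240 and 400. I'll shift 1.5 mm and close.

```bash
python3 -m pendant '[[[0.002,-0.001,0.001,0,0,0,0.6],[0,0,0,0,0,0,0],[0,0,0,0,0,0,0],[0,0,0,0,0,0,0],[0,0,0,0,0,0,0],[0,0,0,0,0,0,0]]]' 60; python3 -c "
from station import monitor;print(monitor.sense())"
```

```text
t: 2.65
tcp_pos: [0.6026, -0.1404, 0.0836]
tool_rot: [0.584, 0.812, 0.0, 0.001]
force: [1.3, 1.8, 4.0]
finger_gap: 0.127
gripper_force: 59.4
{'t': 2.65, 'q': array([-4.09388502e-01,  7.29957625e-01,  1.56998698e+00,  5.20573831e-04,
        8.39921031e-01, -7.33993575e-01]), 'qd': array([-0.00025533,  0.00108929,  0.00106121,  0.00015485,  0.00030794,
        0.00016467]), 'tau': array([-1.40105601e+00, -4.42337751e+01, -1.09646872e+01, -3.30021204e-01,
        3.33426485e-02,  1.47299669e-01]), 'tcp_pos': array([ 0.60260728, -0.14035569,  0.08362629]), 'tool_rot': array([5.83692559e-01, 8.11974269e-01, 3.72681287e-04, 8.02729582e-04]), 'force': array([1.25604918, 1.84174694, 4.03891455]), 'ft_torque': array([ 0.27675263, -0.13547795,  0.14526182]), 'gripper_force': 59.432727098464966, 'finger_gap': 0.12653151007039976}
```

Gripped, with small forces. Next I'll loosen it by about 1.3 rad.

```bash
python3 -m pendant '[[[0,0,0,0,0,-0.5,0],[0,0,0,0,0,-0.5,0],[0,0,0,0,0,-1,0],[0,0,0,0,0,-1,0],[0,0,0,0,0,-1,0],[0,0,0,0,0,-1,0],[0,0,0,0,0,-1,0],[0,0,0,0,0,-1,0],[0,0,0,0,0,-1,0],[0,0,0,0,0,-1,0],[0,0,0,0,0,-1,0],[0,0,0,0,0,-0.5,0],[0,0,0,0,0,-0.3,0],[0,0,0,0,0,0,0],[0,0,0,0,0,0,0]]]'; python3 - <<'E'
from h import *
s=monitor.sense();M=R.from_quat(s["tool_rot"]).as_matrix();print(s["q"],s["ft_torque"],np.degrees(np.arctan2(M[1,0],M[0,0])),M)
d=np.array([np.cos(np.radians(108)),np.sin(np.radians(108)),0]);print(M.T@d, s["force"]@d)
w=eyes.snapshot("wrist");m,st,c=mask(w,"red");P=cloud(w,m);P=P[P[:,2]>.09];print(len(P),cv2.minAreaRect((P[:,:2]*1000).astype(np.float32)))
cv2.imwrite("pics/w3.png",w["pixels"][...,::-1])
E
```

```text
t: 4.15
tcp_pos: [0.6019, -0.1413, 0.0836]
tool_rot: [-0.025, 1.0, -0.001, 0.0]
force: [-0.2, -2.7, 6.0]
finger_gap: 0.128
gripper_force: 59.5
[-4.10514157e-01  7.29947086e-01  1.57036682e+00 -1.78627826e-03
  8.40287047e-01 -2.02926945e+00] [-0.25556402  0.14189156  0.1047719 ] -177.1838870817743 [[-9.98792315e-01 -4.91301022e-02  3.79064169e-04]
 [-4.91306534e-02  9.98791053e-01 -1.61602473e-03]
 [-2.99210440e-04 -1.63269675e-03 -9.99998622e-01]]
[ 0.26191777  0.96508878 -0.00165407] -2.5434394965272626
2889 ((602.4794921875, -141.737548828125), (36.157073974609375, 12.01353931427002), 2.9463906288146973)
```

View pics/w3.png

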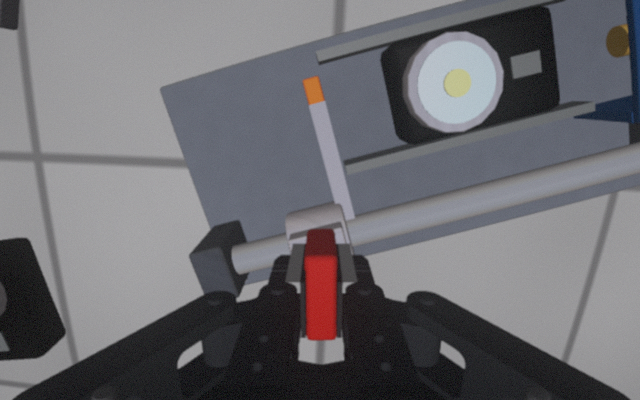

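The wing has turned about 73° (1.28 rad), so the screw is loose. The slide direction in tool axes is (0.262, 0.965). The first 35 mm stay short of any possible contact.

```bash
cat > f.py <<'E'
from h import *
import sys
d=np.array([np.cos(np.radians(108)),np.sin(np.radians(108)),0]);n=np.array([-d[1],d[0],0])
F=[]
for i in range(4):
    eyes.snapshot("wrist");s=monitor.sense();F.append(s["force"])
F=np.mean(F,0);p=s["tcp_pos"]-np.array([.6019,-.1413,.0836]);M=R.from_quat(s["tool_rot"]).as_matrix()
print("t %.2f s %.2f lat %.2f mm  F along %.2f lat %.2f z %.2f"%(s["t"],1e3*p@d,1e3*p@n,F@d,F@n,F[2]),"yaw",np.degrees(np.arctan2(M[1,0],M[0,0])))
E
python3 -m pendant '[[[0.00164,0.00603,0,0,0,0,0],[0.00164,0.00603,0,0,0,0,0],[0.00164,0.00603,0,0,0,0,0],[0,0,0,0,0,0,0]]]'; python3 f.py;  python3 -m pendant '[[[0.00164,0.00603,0,0,0,0,0],[0.00164,0.00603,0,0,0,0,0],[0.00164,0.00603,0,0,0,0,0],[0.00164,0.00603,0,0,0,0,0],[0,0,0,0,0,0,0]]]'; python3 f.py
```

```text
t: 4.6
tcp_pos: [0.5969, -0.1259, 0.0836]
tool_rot: [-0.025, 1.0, -0.0, -0.0]
force: [-1.8, 0.3, 6.8]
finger_gap: 0.129
gripper_force: 59.6
t 4.80 s 16.16 lat -0.04 mm  F along 0.74 lat 1.15 z 6.82 yaw -177.19416083867097
t: 5.3
tcp_pos: [0.5909, -0.1072, 0.0835]
tool_rot: [-0.025, 1.0, -0.0, 0.0]
force: [-0.9, -0.2, 6.1]
finger_gap: 0.132
gripper_force: 59.6
t 5.50 s 35.86 lat -0.08 mm  F along 0.07 lat 0.94 z 6.44 yaw -177.18479476412898
```

```bash
for i in 1; do python3 -m pendant '[[[0.00066,0.0024,0,0,0,0,0],[0.00066,0.0024,0,0,0,0,0]]]' >/dev/null; python3 f.py; python3 -m pendant '[[[0.00066,0.0024,0,0,0,0,0],[0.00066,0.0024,0,0,0,0,0]]]'>/dev/null; python3 f.py; done; python3 - <<'E'
from h import *
w=eyes.snapshot("wrist");cv2.imwrite("pics/w4.png",w["pixels"][...,::-1])
E
```

```text
t 5.90 s 39.04 lat -0.11 mm  F along -1.59 lat 1.87 z 5.78 yaw -177.1784553269392
t 6.30 s 42.96 lat -0.13 mm  F along -1.94 lat 1.42 z 5.28 yaw -177.17796433406113
```

View pics/w4.png

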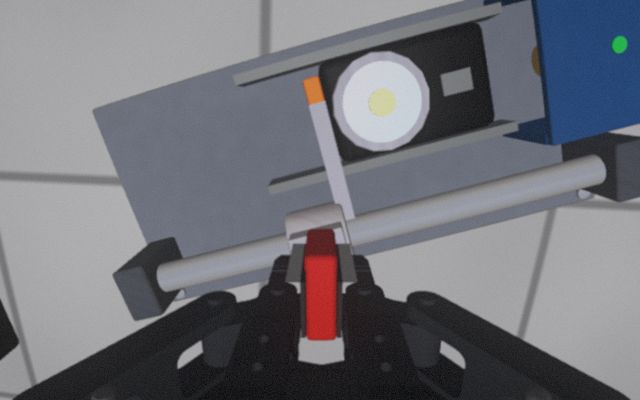

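The lamp now sits against the pad at (315,90). Its nose is at column 495 and the brass plunger at (537,60), so about 20 mm is left. I'll go on in small steps, watching the force.

```bash
python3 -m pendant '[[[0.00066,0.0024,0,0,0,0,0],[0.00066,0.0024,0,0,0,0,0]]]' >/dev/null; python3 f.py; python3 -m pendant '[[[0.00066,0.0024,0,0,0,0,0],[0.00066,0.0024,0,0,0,0,0]]]'>/dev/null; python3 f.py;  python3 -m pendant '[[[0.00066,0.0024,0,0,0,0,0],[0.00066,0.0024,0,0,0,0,0]]]'>/dev/null; python3 f.py
```

```text
t 6.75 s 46.87 lat -0.14 mm  F along -2.21 lat 1.96 z 5.67 yaw -177.1803606569133
t 7.15 s 50.89 lat -0.17 mm  F along -2.34 lat 1.98 z 5.19 yaw -177.17653724452214
t 7.55 s 54.88 lat -0.16 mm  F along -1.59 lat 1.72 z 5.70 yaw -177.17731185684326
```

```bash
python3 -m pendant '[[[0.00066,0.0024,0,0,0,0,0]]]' >/dev/null; python3 f.py; python3 -m pendant '[[[0.00066,0.0024,0,0,0,0,0]]]'>/dev/null; python3 f.py;  python3 -m pendant '[[[0.00066,0.0024,0,0,0,0,0]]]'>/dev/null; python3 f.py
```

```text
t 7.85 s 56.80 lat -0.17 mm  F along -2.05 lat 2.18 z 5.56 yaw -177.17587246977254
t 8.15 s 58.79 lat -0.16 mm  F along -2.28 lat 1.65 z 5.14 yaw -177.17535251625515
t 8.45 s 60.78 lat -0.18 mm  F along -2.22 lat 1.41 z 4.97 yaw -177.1763812240439
```

```bash
python3 -m pendant '[[[0.00066,0.0024,0,0,0,0,0]]]' >/dev/null; python3 f.py; python3 -m pendant '[[[0.00066,0.0024,0,0,0,0,0]]]'>/dev/null; python3 f.py
```

```text
t 8.75 s 62.75 lat -0.17 mm  F along -2.02 lat 1.36 z 5.53 yaw -177.17934462140724
t 9.05 s 64.78 lat -0.17 mm  F along -1.97 lat 1.39 z 5.14 yaw -177.17500758335453
```

```bash
python3 -m pendant '[[[0.00066,0.0024,0,0,0,0,0]]]' >/dev/null; python3 f.py; python3 -m pendant '[[[0.00066,0.0024,0,0,0,0,0]]]'>/dev/null; python3 f.py
```

```text
t 9.35 s 66.74 lat -0.19 mm  F along -2.72 lat 1.46 z 5.32 yaw -177.17905603435324
t 9.65 s 68.72 lat -0.20 mm  F along -1.64 lat 1.49 z 5.56 yaw -177.17417575769548
```

```bash
python3 -m pendant '[[[0.00066,0.0024,0,0,0,0,0]]]' >/dev/null; python3 f.py; python3 -m pendant '[[[0.00066,0.0024,0,0,0,0,0]]]'>/dev/null; python3 f.py
```

```text
t 9.95 s 70.69 lat -0.20 mm  F along -1.84 lat 1.99 z 5.08 yaw -177.17735050223473
t 10.25 s 72.69 lat -0.21 mm  F along -2.46 lat 1.33 z 5.39 yaw -177.17629223450803
```

```bash
python3 -m pendant '[[[0.00066,0.0024,0,0,0,0,0]]]' >/dev/null; python3 f.py; python3 -m pendant '[[[0.00066,0.0024,0,0,0,0,0]]]'>/dev/null; python3 f.py
```

```text
t 10.55 s 74.71 lat -0.21 mm  F along -2.28 lat 1.66 z 5.41 yaw -177.17308218766127
t 10.85 s 76.45 lat -0.19 mm  F along -3.30 lat 1.69 z 4.95 yaw -177.17135625647717
```

```bash
python3 -m pendant '[[[0.00066,0.0024,0,0,0,0,0]]]' >/dev/null; python3 f.py
```

```text
t 11.15 s 77.90 lat -0.23 mm  F along -4.32 lat 1.71 z 5.35 yaw -177.15437349787257
```

Contact was felt at about s = 76 mm. I'll press on in 1–2 mm steps.

```bash
python3 -m pendant '[[[0.00066,0.0024,0,0,0,0,0]]]' >/dev/null; python3 f.py; python3 -m pendant '[[[0.00033,0.0012,0,0,0,0,0]]]'>/dev/null; python3 f.py; python3 -m pendant '[[[0.00033,0.0012,0,0,0,0,0]]]'>/dev/null; python3 f.py
```

```text
t 11.45 s 79.22 lat -0.28 mm  F along -6.60 lat 2.80 z 4.49 yaw -177.14232494927148
t 11.75 s 79.68 lat -0.27 mm  F along -8.00 lat 3.12 z 4.12 yaw -177.13029488255765
t 12.05 s 80.30 lat -0.26 mm  F along -8.66 lat 3.53 z 3.40 yaw -177.1237174009396
```

```bash
python3 -m pendant '[[[0.0005,0.0018,0,0,0,0,0]]]' >/dev/null; python3 f.py; python3 -m pendant '[[[0.0004,0.0015,0,0,0,0,0]]]'>/dev/null; python3 f.py
```

```text
t 12.35 s 81.36 lat -0.30 mm  F along -10.69 lat 3.52 z 3.11 yaw -177.11729552359782
t 12.65 s 82.10 lat -0.32 mm  F along -11.44 lat 4.42 z 3.04 yaw -177.1087395851258
```

```bash
python3 -m pendant '[[[0.0004,0.0014,0,0,0,0,0]]]' >/dev/null; python3 f.py; python3 -m pendant '[[[0,0,0,0,0,0.5,0],[0,0,0,0,0,0.8,0],[0,0,0,0,0,0.8,0]]]'>/dev/null; python3 f.py
```

```text
t 12.95 s 82.86 lat -0.32 mm  F along -12.67 lat 4.24 z 2.55 yaw -177.10291342786448
t 13.45 s 83.09 lat -0.41 mm  F along -11.12 lat 4.15 z 3.06 yaw 168.39725576154902
```

```bash
python3 -m pendant '[[[0,0,0,0,0,0.8,0],[0,0,0,0,0,0.8,0]]]'>/dev/null; python3 f.py; python3 -m pendant '[[[0,0,0,0,0,0.8,0],[0,0,0,0,0,0.8,0],[0,0,0,0,0,0.5,0]]]'>/dev/null; python3 f.py
```

```text
t 13.85 s 83.28 lat -0.53 mm  F along -11.20 lat 3.71 z 2.45 yaw 157.38981190846528
t 14.35 s 83.47 lat -0.70 mm  F along -10.31 lat 3.06 z 3.10 yaw 142.95252501708572
```

```bash
python3 -m pendant '[[[0,0,0,0,0,0.8,0],[0,0,0,0,0,0.8,0],[0,0,0,0,0,0.8,0],[0,0,0,0,0,0.8,0],[0,0,0,0,0,0.8,0],[0,0,0,0,0,0.6,0],[0,0,0,0,0,0,0],[0,0,0,0,0,0,0]]]'; python3 f.py; python3 -c "
from station import monitor;print(monitor.sense()['ft_torque'])"
```

```text
t: 15.15
tcp_pos: [0.5772, -0.0613, 0.0837]
tool_rot: [0.564, 0.826, -0.001, 0.004]
force: [1.9, -9.6, 3.1]
finger_gap: 0.133
gripper_force: 59.1
t 15.35 s 83.66 lat -1.21 mm  F along -9.28 lat 1.64 z 2.46 yaw 111.33210456496244
[-1.49109821 -0.05549226 -0.03895045]
```

```bash
python3 -m pendant '[[[0,0,0,0,0,0.4,0],[0,0,0,0,0,0.4,0],[0,0,0,0,0,0,0],[0,0,0,0,0,0,0]]]' >/dev/null; python3 f.py; python3 - <<'E'
from h import *
print(monitor.sense()['ft_torque'])
w=eyes.snapshot("wrist");m,st,c=mask(w,"red");P=cloud(w,m);P=P[P[:,2]>.09];print(cv2.minAreaRect((P[:,:2]*1000).astype(np.float32)))
E
```

```text
t 15.95 s 83.65 lat -1.31 mm  F along -9.28 lat 1.10 z 2.40 yaw 106.01951254905562
[-1.33127979 -0.14575328  0.5300157 ]
((577.8895874023438, -62.43753433227539), (12.212124824523926, 36.27448654174805), 16.920305252075195)
```

It's tight against the stop: the moment is 0.53 N·m and the wing is back at about 107°. I'll unload the arm before opening.

```bash
python3 -m pendant '[[[-0.0025,0,0,0,0,-0.2,0],[-0.0025,0,0,0,0,0,0],[0,0,0,0,0,0,0]]]' >/dev/null; python3 f.py;python3 -c "
from station import monitor;print(monitor.sense()['ft_torque'])"
```

```text
t 16.50 s 83.28 lat -1.22 mm  F along -0.50 lat -1.56 z 5.65 yaw 107.17545339964481
[ 0.01178321 -0.17852526  0.12941301]
```

Unloaded. Next I'll open and rise.

```bash
python3 -m pendant '[[[0,0,0,0,0,0,0.3],[0,0,0,0,0,0,0.5],[0,0,0,0,0,0,0.5],[0,0,0,0,0,0,0.5],[0,0,-0.02,0,0,0,0.5],[0,0,-0.04,0,0,0,0.5],[0,0,-0.05,0,0,0,0.5],[0,0,-0.05,0,0,0,0.5],[0,0,0,0,0,0,0.5],[0,0,0,0,0,0,0.5]]]'; python3 - <<'E'
from h import *
w=eyes.snapshot("wrist");m,st,c=mask(w,"red");P=cloud(w,m);P=P[P[:,2]>.09];print(P.mean(0),cv2.minAreaRect((P[:,:2]*1000).astype(np.float32)))
cv2.imwrite("pics/w5.png",w["pixels"][...,::-1])
E
```

```text
t: 17.5
tcp_pos: [0.5762, -0.0618, 0.2117]
tool_rot: [0.594, 0.805, 0.0, 0.001]
force: [-0.2, 0.7, -0.8]
finger_gap: 0.504
gripper_force: 0.0
[ 0.57753032 -0.06204622  0.10000318] ((577.863037109375, -62.270023345947266), (10.911040306091309, 34.9916877746582), 17.011512756347656)
```

View pics/w5.png

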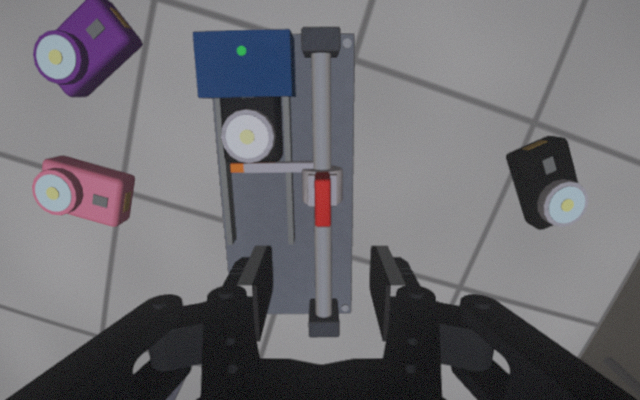

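The wing at (322,200) lies in line with the bar, the pad at (237,168) is against the lamp, and the lamp's nose is in the hood. The collar moved 82.9 mm, about 6.6 mm past first contact, which is roughly 10 N.

```bash
python3 -c "
from station import job;print(job.sign_off())"
```

```text
the job is handed in; nothing more can be done
None
```

The job is handed in: the lamp is pressed into the hood on the sprung contact with about 10 N (estimated from travel and wrist force), the screw is tightened to its stop, the gripper is clear, and only the screw, collar and lamp were moved.

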